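# Clamp a wooden house blank in the painting holder

### The job

Clamp the large house-shaped wooden blank in the painting holder, foot in the short leg of the fixed edge, one side along the long leg. Hold it level just above the fixed edge, push the sprung curved arm back with its roof slope until the house clears the edge, lower it flat onto the cork bed, and ease it home into the corner with the arm following, keeping hold until you feel it bear on both legs; then let go so that the arm clamps it. The wood is soft: use no more than light finger pressure against edge and arm, and leave the other blanks and things on the bench where they are.

Things in the scene. Friction and masses are not known exactly. Their poses are not given: they have to be found in the camera images.
- edge: Fixed edge of the holder, long leg: aluminium bar, 15 mm wide, 9 mm high above the cork bed. Origin: the inside corner where the two legs meet, at bed height (14 mm over the bench), z up. The bar runs 155 mm along -y, inner face x = 0; the bed is at x < 0, y < 0. House home: house_mid at x -25, y -38, z +15 mm in this frame, axes parallel. Fixed to the bench.
- stop: Fixed edge, short leg: same section, runs 55 mm from the corner along -x, inner face y = 0. Same origin and axes as edge.
- clamp (a joint): Swing of the sprung curved arm, rad; grows as it is drawn back. 0 at rest (start): its nose stands about 10 mm inside the home house's -x roof slope. About 0.12 with its nose on the home house, 0.8 at its stop. The nose moves back along x = y of the edge, to -x -y, 88 mm per rad; the spring pushes it to +x +y with 3 N at 0, 5 N at 0.12, 7 N at 0.3.
- nose: Black rubber roller at the free end of the curved arm, which bears on the house's roof slope: upright, 14 mm across, 17 mm high. Origin: centre of its underside, 4 mm above the bed (top 21 mm above the bed). It drags on the wood: do not count on the spring alone to slide the house home. The arm behind it, its finger pin and its pivot are less than 40 mm above the bed and lie beyond the nose, towards -y of the edge.
- house: Large house-shaped blank of plain wood, lying flat: 50 mm wide, 30 thick, 85 from foot to ridge (walls 60 long, then a 45 degree gable), about 60 g. Not the smaller house (34 wide) nor the plain oblong block lying near. Origin: on its underside, mid-width, 38 mm from the foot. y points to the foot (eaves at y = -22, ridge -47 mm), x across (sides +-25 mm), z up.
- house_mid (a point): The same house at half its thickness, 15 mm above the origin of house, same axes. Grip here across the width (50 mm), fingertips 12 to 17 mm above its underside so that they pass over the 9 mm edge. Carried 11 mm above the bed it passes over the edge and still meets the nose; 8 mm to +x and +y of home it is just clear of the resting nose.
There are look-alikes about, which are no part of the job. What is shaped like the house but blue or yellow is not meant.

How it is judged:
By the outcome, as a careful person would: the job done as asked, in the order asked, and still so for the second after the job is handed in, with the robot touching nothing.
It also fails if it takes over 64 s, if anything falls off the work surface, if the arm or the gripper's body presses on something with over 40 N, if the wrist force passes 120 N, or if a joint passes its speed limit or range.

### The arm

A 6-joint arm with a two-finger parallel gripper is mounted at the origin on the work surface. World frame = base frame: x ahead of the robot, y to its left, z up, the work surface at z = 0. Lengths are in m, angles in rad, forces in N, time in s.
With the tool pointing down it reaches from about 0.375 to 0.975 m from the base axis. Payload 3.8 kg.
Tool frame: the origin (TCP) lies midway between the tips of the shut fingers; the grasp point (between the pads) lies 19 mm behind it; z points along the fingers, y is the line along which they close (so a half turn about z gives the same grasp; the last joint's range is limited). The gripper opens to 88 mm and grips with 3 to 60 N. Pads are 18 mm wide; open, the fingers measure 123 mm over their backs; the gripper's body (75 mm by 187 mm) begins 45 mm behind the grasp point.
Start: joints at [1.132, 0.264, 1.604, -0, 1.274, -0.037], TCP at [0.264, 0.621, 0.239] pointing down, gripper open.
Joint ranges: [-2.63, 2.63], [-0.94, 2.18], [0.31, 2.57], [-1.31, 4.45], [0, 2.66], [-2.55, 2.55]. Speed limits (rad/s): [2.57, 2.57, 3.14, 3.14, 3.14, 3.14].

### API

Orientations are given as a rotation vector (axis times angle).
In Python, from cell import manip, inverse_kinematics, cams, order gives the robot as it stands. Calls block until the motion is done:
- manip.move_pose(position, orientation): joint-space move of the TCP to a pose.
- manip.move_linear(position, rate=0.15, rot=None): straight line of the TCP; rot=None keeps the orientation; rate is the mean speed in m/s.
- manip.set_joints(angles): joint-space move.
- manip.set_gripper(opening, force=None): finger opening in m; force is the grip in N (None keeps the last); returns when the fingers have stopped.
- manip.dwell(seconds).
- inverse_kinematics(position, orientation): joint angles nearest the present ones, or None.
- manip.state(): the state.
- cams.capture(name): name is "side" or "top" or "wrist"; returns a dict with "image" (384x512x3 uint8, blue, green, red), "z_map" (384x512 float32, m along the optical axis (not along the pixel's ray), 0 where there is no reading), "intrinsics" (3x3 intrinsics, pixels), "position" and "orientation" of the camera in the world; the wrist camera has in their place "T_tool_cam" (4x4, takes a point from camera to tool coordinates, whose origin is the TCP and whose axes are the flange's). Camera axes: x right, y down, z forward; pixel columns grow to the right and rows downward; lengths in m; the calibration is good to about 2 mm. A picture is of the moment at which its call begins: read the wrist's pose just before it.
A pose or a line that the arm cannot do raises manip.IKError and nothing moves.
- order.close_job(): hands the job in; it is judged then, once.
The state is a dict: "clock": time; "joint_pos": joint angles; "joint_velocities": joint speeds; "tau": joint torques, N m; "tool_pos": TCP position; "tcp_rot": TCP orientation; "contact_force": force on the tool from outside, world axes, zero at the start; "moment": the same for the moment, N m; "gripper_width": finger opening in m; "grasp_force": force on a finger pad.
Only numpy, scipy, OpenCV 4.12 (cv2) and the standard library are available. Lean on these libraries where they do the work, as an engineer would, in place of code of your own. Each camera call takes 0.05 s, during which the arm holds its last target. There are 200 camera calls.

## Working session

There is one attempt and no reset: what is moved stays moved. The work goes in short steps, each a Python script; the robot and the scene stay as the last script left them, time stands still between calls to the robot, and variables do not carry over. Pictures are saved under pics/ and viewed, at most 13 in all, crops included, and the job is handed in when it is done.

```bash
ls; mkdir -p pics; cat > h.py <<'E'
import numpy as np, cv2
from scipy.spatial.transform import Rotation as R
from cell import manip, inverse_kinematics, cams, order
def rotm(o):
    o=np.asarray(o,float)
    return o if o.shape==(3,3) else (R.from_quat(o).as_matrix() if o.size==4 else R.from_rotvec(o).as_matrix())
def cap(name):
    s=manip.state(); c=cams.capture(name)
    if name=="wrist":
        T=np.eye(4);T[:3,:3]=rotm(s["tcp_rot"]);T[:3,3]=s["tool_pos"];T=T@c["T_tool_cam"]
        c["P"],c["Rm"]=T[:3,3],T[:3,:3]
    else: c["P"],c["Rm"]=np.array(c["position"]),rotm(c["orientation"])
    return c
def ray(c,uv,z):
    uv=np.atleast_2d(np.asarray(uv,float)); d=np.c_[uv,np.ones(len(uv))]@np.linalg.inv(c["intrinsics"]).T@c["Rm"].T
    return c["P"]+d*((z-c["P"][2])/d[:,2])[:,None]
def proj(c,p):
    q=(np.atleast_2d(p)-c["P"])@c["Rm"]@np.array(c["intrinsics"]).T
    return q[:,:2]/q[:,2:]
def cloud(c):
    h,w=c["z_map"].shape; v,u=np.mgrid[:h,:w]
    d=np.stack([u,v,np.ones_like(u)],-1)@np.linalg.inv(c["intrinsics"]).T*c["z_map"][...,None]
    return d@c["Rm"].T+c["P"]
E
python3 - <<'E'
from h import *
ims=[]
for n in["top","side","wrist"]:
    c=cap(n); cv2.imwrite(f"pics/{n}0.png",c["image"]); print(n,c["P"],c["Rm"].round(3).tolist(),c["intrinsics"][0][0], c.get("orientation"))
s=manip.state();print(s["clock"],s["tool_pos"],s["tcp_rot"],s["gripper_width"],s["contact_force"])
E
```

```text
pics
top [0.33801074 0.09685316 1.44324696] [[-0.018, -0.99, 0.143], [-1.0, 0.018, -0.004], [0.002, -0.143, -0.99]] 491.6485135351022 [-2.12901244  2.16784244 -0.15703969]
side [ 0.34581175 -0.50933603  0.75373904] [[0.951, -0.221, 0.218], [-0.31, -0.698, 0.646], [0.01, -0.682, -0.732]] 358.6604303839355 [-2.36842966  0.37243016 -0.15969464]
wrist [0.19785381 0.64922965 0.38359704] [[0.391, 0.883, 0.259], [0.92, -0.375, -0.112], [-0.002, 0.282, -0.959]] 343.2387123974409 None
0.15 [0.26375652 0.62071441 0.23766175] [-6.26793273e-01 -3.07802118e+00  2.79376167e-03] 0.08833870549575869 [ 0.55687537  0.24435283 -1.40535792]
```

View pics/top0.png

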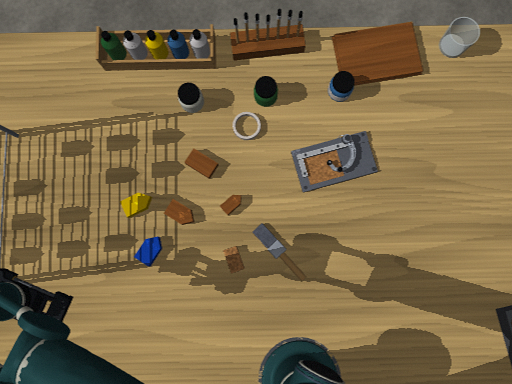

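View pics/side0.png

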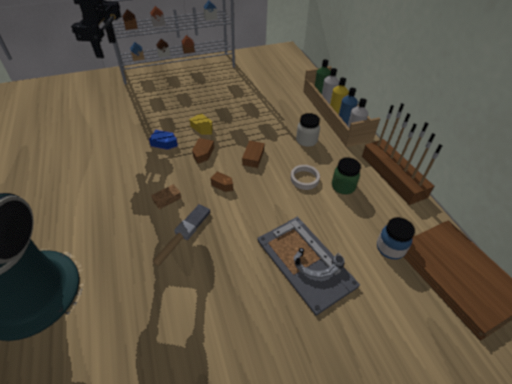

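The top view shows the large house at about (179,212), the oblong at (202,163), the small house at (231,204) and the holder at (335,160). The holder's L corner is upper left at about (300,152), and the nose is at about (333,164). Next I'll get rough positions and look from close by.

```bash
python3 - <<'E'
from h import *
c=cap("top")
for uv,z in[((179,212),.03),((202,163),.03),((231,204),.02),((300,152),.023),((350,138),.023),((335,163),.03)]: print(uv,ray(c,[uv],z)[0].round(4))
T=cams.capture("wrist")["T_tool_cam"];print(np.array(T).round(3).tolist())
h=ray(c,[(179,212)],.03)[0]; k=ray(c,[(325,160)],.02)[0]
# look over house
def down(yaw): return (R.from_euler('z',yaw)*R.from_rotvec([np.pi,0,0])).as_rotvec()
for nm,p,yaw in[("house",h,0.3),("fix",k,0.3)]:
    for y in (yaw,yaw+np.pi/2,yaw+np.pi,yaw-np.pi/2):
        q=inverse_kinematics([p[0],p[1],.2],down(y)); print(nm,round(y,2),None if q is None else np.round(q,2))
E
```

```text
(179, 212) [0.4744 0.3345 0.03  ]
(202, 163) [0.617  0.2682 0.03  ]
(231, 204) [0.496  0.1851 0.02  ]
(300, 152) [ 0.6462 -0.0199  0.023 ]
(350, 138) [ 0.6859 -0.1693  0.023 ]
(335, 163) [ 0.61   -0.1208  0.03  ]
[[-0.0, -0.959, -0.282, 0.072], [1.0, -0.0, -0.0, 0.0], [0.0, -0.282, 0.959, -0.146], [0.0, 0.0, 0.0, 1.0]]
house 0.3 [0.57 0.11 1.85 0.   1.17 1.84]
house 1.87 [ 0.57  0.11  1.85 -0.    1.17  0.27]
house 3.44 [ 0.57  0.11  1.85 -0.    1.17 -1.3 ]
house -1.27 None
fix 0.3 [-0.19  0.2   1.75  0.    1.19  1.08]
fix 1.87 [-0.19  0.2   1.75 -0.    1.19 -0.49]
fix 3.44 [-0.19  0.2   1.75  0.    1.19 -2.06]
fix -1.27 None
```

```bash
cat >> h.py <<'E'
def down(yaw): return (R.from_euler('z',yaw)*R.from_rotvec([np.pi,0,0])).as_rotvec()
E
python3 - <<'E'
from h import *
def look(n,p,yaw):
    manip.move_pose(p,down(yaw)); manip.dwell(.15)
    c=cap("wrist"); cv2.imwrite(f"pics/{n}.png",c["image"])
    np.savez(n,**{k:c[k] for k in("image","z_map","intrinsics","P","Rm")})
    s=manip.state();print(s["clock"],s["tool_pos"],s["contact_force"])
look("fix",[.62,-.10,.22],1.83)
look("house",[.475,.33,.22],1.83)
E
```

```text
3.2833 [ 0.62011803 -0.09940204  0.22001347] [0.73540152 0.3486545  0.49995832]
5.15 [0.47562604 0.32922133 0.21995657] [-0.91853452  0.19480056  0.51422064]
```

View pics/fix.png

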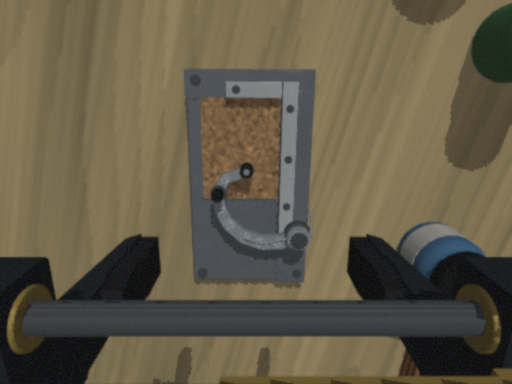

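View pics/house.png

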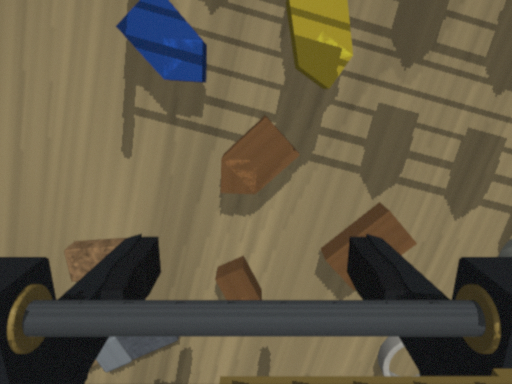

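The wrist views show the L corner at about (281,97), with the long leg running down to about (281,225), the nose at about (246,171), and the pin at (218,194). The large house is at about (258,155) with its ridge to the lower left. Next I'll segment both using the depth map.

```bash
python3 - <<'E'
from h import *
L=lambda n:dict(np.load(n+".npz"))
c=L("house"); P=cloud(c); hsv=cv2.cvtColor(c["image"],cv2.COLOR_BGR2HSV)
m=((P[...,2]>.024)&(P[...,2]<.04)).astype(np.uint8); m[:, :180]=0; m[100:215,320:]=0;m[:105]=0;m[215:]=0
n,lab,st,ce=cv2.connectedComponentsWithStats(m); print(st[1:],ce[1:])
i=1+st[1:,4].argmax(); mm=(lab==i).astype(np.uint8)
print("z",np.median(P[lab==i][:,2]), "bench z",np.median(P[100:230,300:330,2]))
ct=max(cv2.findContours(mm,0,2)[0],key=cv2.contourArea)
ap=cv2.approxPolyDP(ct,4,True)[:,0]; print(ap.tolist()); W=ray(c,ap,.03); print(W.round(4).tolist())
print("sides",np.linalg.norm(W-np.roll(W,-1,0),axis=1).round(4))
im=c["image"].copy();cv2.polylines(im,[ap.reshape(-1,1,2)],1,(0,255,0),1)
a=cv2.resize(im[100:230,190:330],None,fx=3.5,fy=3.5,interpolation=cv2.INTER_NEAREST)
f=L("fix");b=f["image"].copy(); Pf=cloud(f)
g=((Pf[...,2]>.019)&(Pf[...,2]<.027)).astype(np.uint8)
for v,u in((97,281),(150,287),(89,260),(150,240),(171,246),(240,200)): print((u,v),Pf[v,u].round(4))
b[g>0]=(0.5*b[g>0]+[0,100,0]).astype(np.uint8)
b=cv2.resize(b[60:290,180:320],None,fx=2.2,fy=2.2,interpolation=cv2.INTER_NEAREST)
o=np.zeros((max(a.shape[0],b.shape[0]),a.shape[1]+b.shape[1],3),np.uint8);o[:a.shape[0],:a.shape[1]]=a;o[:b.shape[0],a.shape[1]:]=b
cv2.imwrite("pics/seg.png",o);print(o.shape)
E
```

```text
[[ 221  117   79   78 3653]] [[255.62934574 159.67177662]]
z 0.030188487558953647 bench z 0.0002401268085896746
[[266, 117], [221, 158], [221, 192], [254, 194], [299, 155]]
[[0.4755, 0.3804, 0.03], [0.4429, 0.3307, 0.03], [0.4509, 0.2966, 0.03], [0.484, 0.3031, 0.03], [0.5167, 0.3532, 0.03]]
sides [0.0594 0.0351 0.0337 0.0599 0.0494]
(281, 97) [ 0.6289 -0.0266  0.0249]
(287, 150) [ 0.6494 -0.0744  0.0218]
(260, 89) [ 0.6076 -0.0246  0.0229]
(240, 150) [ 0.6036 -0.0879  0.0142]
(246, 171) [ 0.6144 -0.103   0.0354]
(200, 240) [ 0.5853 -0.1981  0.0118]
(506, 798, 3)
```

View pics/seg.png

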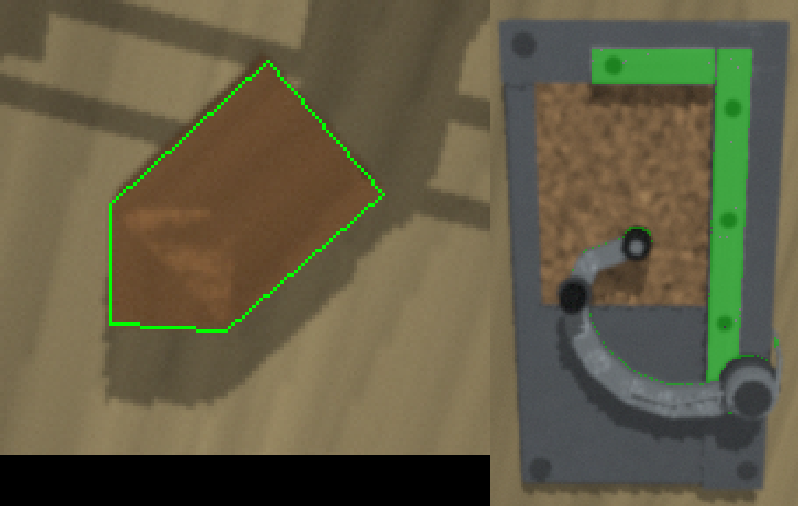

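The segmentation gives walls of 59.4 and 59.9 mm and a foot of 49.4 mm with the top at 30 mm, so this is the right house. Next I'll fit the edge frame.

```bash
python3 - <<'E'
from h import *
f=dict(np.load("fix.npz"));Pf=cloud(f);z=Pf[...,2]
g=((z>.0195)&(z<.027)).astype(np.uint8); g[:70]=0;g[228:]=0;g[:,:180]=0;g[:,310:]=0
g=cv2.morphologyEx(g,cv2.MORPH_OPEN,np.ones((3,3)))
def fit(px):
    W=ray(f,px,.023)[:,:2].astype(np.float32); vx,vy,x,y=cv2.fitLine(W,cv2.DIST_HUBER,0,.001,.001).ravel(); return np.array([vx,vy]),np.array([x,y])
inn=[];out=[]
for v in range(105,215):
    u=np.flatnonzero(g[v,260:])+260
    if len(u)>5: inn.append((u[0]-.5,v));out.append((u[-1]+.5,v))
ti=[];to=[]
for u in range(234,274):
    v=np.flatnonzero(g[75:110,u])+75
    if len(v)>5: ti.append((u,v[-1]+.5));to.append((u,v[0]-.5))
(d1,p1),(d1o,p1o),(d2,p2),(d2o,p2o)=map(fit,(inn,out,ti,to))
ang=lambda d:np.degrees(np.arctan2(d[1],d[0]))
print("angles",[round(float(ang(d)),2) for d in(d1,d1o,d2,d2o)])
n=lambda d:np.array([-d[1],d[0]])
print("widths",n(d1)@(p1o-p1),n(d2)@(p2o-p2))
A=np.c_[d1,-d2];s=np.linalg.solve(A,p2-p1);corner=p1+d1*s[0]
y=d1 if d1[1]>0 else -d1; y2=-n(d2) if (n(d2)@y<0) else n(d2); 
yaw1=np.arctan2(-y[0],y[1]);yaw2=np.arctan2(-y2[0],y2[1]);print("corner",corner,"yaw",yaw1,yaw2)
print("median leg z",np.median(z[g>0]))
# nose check: expected rest from pix (246,171) top 35mm
Rm=R.from_euler('z',yaw1).as_matrix()[:2,:2]
print("nose in edge",(ray(f,[(246,171)],.035)[0,:2]-corner)@Rm)
np.save("edge.npy",[*corner,yaw1])
E
```

```text
angles [-75.65, -75.85, 14.9, 14.9]
widths 0.015164288 0.014655625
corner [ 0.63020444 -0.02672585] yaw 0.25048777 0.2600339
median leg z 0.02324901656468481
nose in edge [-0.03425374 -0.07002199]
```

The edge fit checks out: leg widths are 15.2 and 14.7 mm, the top is at 23.2 mm, and the nose lies where expected. Now I'll grasp the house.

```bash
python3 - <<'E'
from h import *
p=[.4754,.3349]; o=down(.994)
manip.set_gripper(.072,30)
manip.move_pose([*p,.10],o); manip.move_linear([*p,.0145],rate=.08)
s=manip.state();print(s["clock"],s["tool_pos"],s["contact_force"])
manip.set_gripper(.03,30); s=manip.state();print(s["gripper_width"],s["grasp_force"],s["contact_force"],s["tool_pos"])
manip.move_linear([*p,.12],rate=.12);manip.dwell(.1)
s=manip.state();print(s["clock"],s["gripper_width"],s["grasp_force"],s["contact_force"],s["tool_pos"])
c=cap("wrist");cv2.imwrite("pics/held.png",c["image"]);np.savez("held",**{k:c[k] for k in("image","z_map","intrinsics","P","Rm")})
P=cloud(c);T=(P-s["tool_pos"])@rotm(s["tcp_rot"])
# house foot edge in tool frame: top face approx at tool z = -(.030-.0145)
m=(np.abs(T[...,2]+.0155)<.006)&(np.abs(T[...,1])<.03)&(T[...,0]>0)&(T[...,0]<.06)
q=T[m];print(len(q),np.median(q[:,2]))
for y0 in np.arange(-.022,.023,.004):
    k=q[abs(q[:,1]-y0)<.002]
    if len(k):print(round(y0,3),k[:,0].max().round(4),np.median(k[:,2]).round(4))
print(q[:,1].min(),q[:,1].max())
E
```

```text
7.6167 [0.47593188 0.33526076 0.01511166] [-0.13670778 -0.251793    0.09117634]
0.04982407572995215 29.99720335006714 [-1.41929118 -0.21674762  2.28212033] [0.47565217 0.33507916 0.01494719]
9.2083 0.0499192129732278 29.996613264083862 [ 0.24618473  0.84602965 -0.80858984] [0.47460977 0.33435971 0.11866531]
11445 -0.015212770660807451
-0.022 0.0385 -0.0152
-0.018 0.0386 -0.0152
-0.014 0.0385 -0.0152
-0.01 0.0384 -0.0152
-0.006 0.0384 -0.0152
-0.002 0.0385 -0.0152
0.002 0.0386 -0.0153
0.006 0.0385 -0.0152
0.01 0.0385 -0.0152
0.014 0.0386 -0.0152
0.018 0.0387 -0.0152
0.022 0.0387 -0.0152
-0.029981907178480573 0.02995102373917918
```

View pics/held.png

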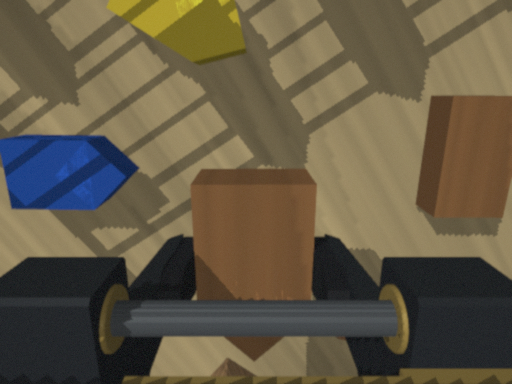

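The image and depth map show the house held squarely, foot edge at (193–315, ~170), 38.5 mm from the tool axis and level. Now I'll carry it to just above the edge.

```bash
cat >> h.py <<'E'
cx,cy,_=np.load("edge.npy") if __import__("os").path.exists("edge.npy") else (0,0,0); EY=.255
RE=R.from_euler('z',EY).as_matrix()
HOME=np.array([-.025,-.0385,.015+.0])      # TCP in edge frame (z over bed) with house home
def e2w(d): return np.array([cx,cy,.014])+RE@(HOME+np.asarray(d)/1000)
def st(tag=""):
    s=manip.state(); d=(RE.T@(np.array(s["tool_pos"])-[cx,cy,.014])-HOME)*1000
    f=RE.T@np.array(s["contact_force"]); print(tag,round(s["clock"],2),"d",d.round(2),"F",f.round(2),"M",np.round(RE.T@np.array(s["moment"]),3),"w",round(s["gripper_width"]*1000,2)); return d,f
E
python3 - <<'E'
from h import *
o=down(EY+np.pi/2)
manip.move_linear([.475,.334,.15],rate=.15)
manip.move_pose(e2w([14,14,100]),o)
manip.move_linear(e2w([14,14,25]),rate=.12);manip.dwell(.3);st("hi")
manip.move_linear(e2w([14,14,11.5]),rate=.04);manip.dwell(.4);st("lo")
c=cap("wrist");cv2.imwrite("pics/over.png",c["image"])
s=manip.state();print(R.from_matrix(rotm(down(EY+np.pi/2)).T@rotm(s["tcp_rot"])).as_rotvec())
E
```

```text
hi 12.22 d [14.59 13.74 25.93] F [-0.19  0.57 -0.66] M [-0.037 -0.023  0.012] w 49.84
lo 13.1 d [14.13 13.93 11.69] F [-0.47  0.67 -0.54] M [-0.     0.059 -0.04 ] w 49.69
[-2.39736801e-04 -1.09039853e-04 -1.58992930e-05]
```

View pics/over.png

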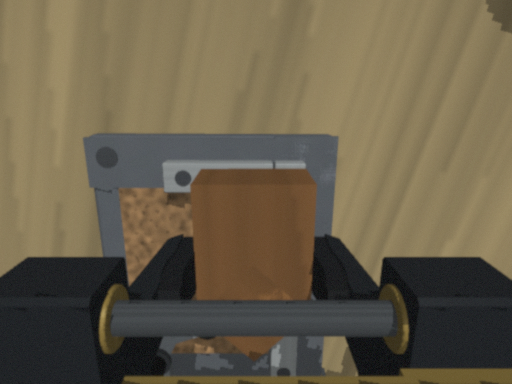

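The view shows the house over the short leg, foot edge at row ~170 and stop bar at rows 160–190, square to it. Now I'll push the arm back.

```bash
python3 - <<'E'
from h import *
for t in(8,4,0,-2,-4):
    manip.move_linear(e2w([t,t,11.5]),rate=.02); 
    d,f=st(t)
    if np.hypot(*f[:2])>12: break
manip.dwell(.4);st("rest")
c=cap("wrist");cv2.imwrite("pics/pushed.png",cv2.resize(c["image"][120:320,80:350],None,fx=2.5,fy=2.5))
P=cloud(c); E=(P-[cx,cy,.014])@RE*1000
m=(abs(E[...,2]-41.5)<4)&(abs(E[...,0]+28)<18); print("foot y top",E[m][:,1].max(),np.median(E[m][:,2]))
m=(abs(E[...,2]-9)<2)&(E[...,0]<-10)&(E[...,0]>-50)&(E[...,1]>-3)&(E[...,1]<25); print("leg y",np.percentile(E[m][:,1],[1,50,99]))
E
```

```text
8 13.72 d [ 7.87  7.86 11.48] F [-0.86  0.02 -0.83] M [-0.023  0.021 -0.001] w 49.71
4 14.16 d [ 4.06  4.5  11.5 ] F [ 1.28  4.46 -0.63] M [ 0.711 -0.172  0.011] w 49.82
0 14.59 d [-0.03  0.53 11.4 ] F [ 1.6   5.15 -0.22] M [ 0.868 -0.127  0.03 ] w 49.7
-2 14.88 d [-1.96 -1.4  11.39] F [ 1.81  6.29 -1.29] M [ 0.924 -0.28  -0.004] w 49.25
-4 15.18 d [-3.9  -3.27 11.4 ] F [2.23 4.88 0.28] M [ 0.974 -0.297 -0.034] w 49.64
rest 15.57 d [-3.85 -3.21 11.4 ] F [ 1.51  5.61 -1.07] M [ 1.005 -0.288 -0.04 ] w 49.81
foot y top -3.740900047303004 41.663705519372805
leg y [ 0.19295395  7.76436955 14.88493973]
```

View pics/pushed.png

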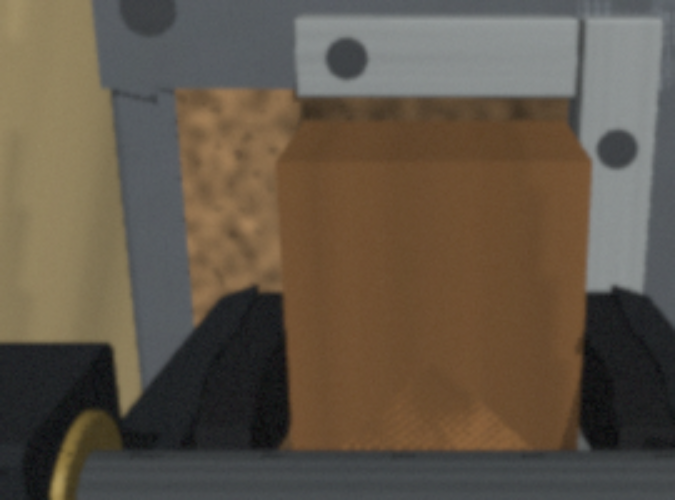

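The foot stands 3.7 mm clear of the short leg: foot base at row ~122, bar at row ~97. There's also a gap to the long leg at column ~572. Now I'll lower it with contact sensing.

```bash
python3 - <<'E'
from h import *
_,f0=st("start")
manip.move_linear(e2w([-4,-4,2]),rate=.02);manip.dwell(.2);st("low2")
for z in(1.2,.6,.1,-.3,-.7,-1.1):
    manip.move_linear(e2w([-4,-4,z]),rate=.01);manip.dwell(.15);d,f=st(z)
    if f[2]-f0[2]>3: break
E
```

```text
start 15.62 d [-3.86 -3.22 11.39] F [1.52 5.91 0.31] M [ 0.896 -0.261  0.014] w 49.61
low2 16.45 d [-2.32 -4.26  2.82] F [3.7  3.93 0.01] M [ 0.547 -0.586  0.081] w 49.64
1.2 16.85 d [-2.24 -4.3   2.18] F [3.96 4.1  0.99] M [ 0.611 -0.578 -0.012] w 49.9
0.6 17.25 d [-2.2  -4.35  1.67] F [3.25 4.26 2.15] M [ 0.583 -0.532  0.074] w 49.74
0.1 17.65 d [-2.15 -4.35  1.25] F [3.03 4.35 1.63] M [ 0.555 -0.556  0.041] w 49.83
-0.3 18.05 d [-2.09 -4.39  0.88] F [3.16 4.48 1.24] M [ 0.563 -0.502  0.053] w 49.52
-0.7 18.45 d [-2.06 -4.41  0.54] F [3.2  3.57 2.49] M [ 0.552 -0.516  0.057] w 49.71
-1.1 18.85 d [-2.03 -4.4   0.11] F [3.89 4.42 2.06] M [ 0.551 -0.539  0.077] w 49.47
```

```bash
python3 - <<'E'
from h import *
for z in(-1.4,-1.7,-2.0,-2.4,-2.8):
    manip.move_linear(e2w([-4,-4,z]),rate=.01);manip.dwell(.2);d,f=st(z)
    if f[2]>4: break
c=cap("wrist");P=cloud(c); E=(P-[cx,cy,.014])@RE*1000
m=(abs(E[...,2]-30)<5)&(abs(E[...,0]+27)<17)&(E[...,1]>-30); print("top z",np.median(E[m][:,2]),"foot y",E[m][:,1].max())
cv2.imwrite("pics/down.png",cv2.resize(c["image"][120:320,80:350],None,fx=2.5,fy=2.5))
E
```

```text
-1.4 19.3 d [-1.99 -4.48  0.01] F [2.87 4.08 3.01] M [ 0.623 -0.489  0.065] w 49.54
-1.7 19.75 d [-1.99 -4.49  0.02] F [2.46 4.37 4.73] M [ 0.63  -0.291  0.02 ] w 49.6
top z 30.21777666545518 foot y -4.983280988656447
```

View pics/down.png

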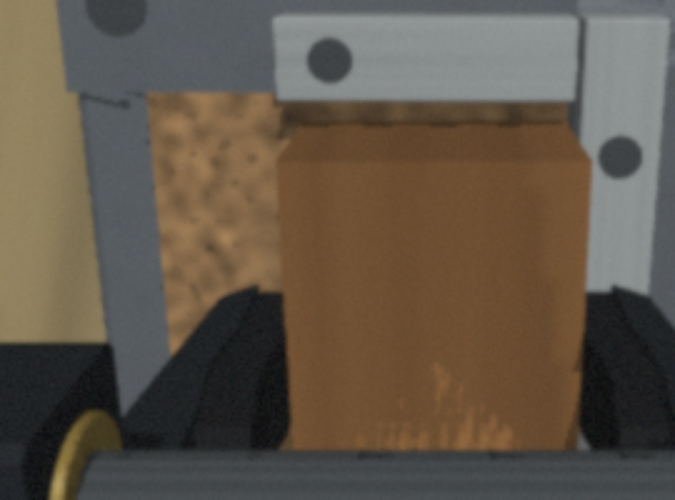

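The house is flat on the bed: top at 30.2 mm over it, 5 mm gap to the short leg and about 2 mm to the long leg. Now I'll ease it home with force feedback.

```bash
python3 - <<'E'
from h import *
def F(): # averaged
    a=[]
    for _ in range(4): manip.dwell(.05); a.append(manip.state()["contact_force"])
    return RE.T@np.mean(a,0)
c=np.array([-4,-4,-1.1])
def go():
    manip.move_linear(e2w(c),rate=.01); f=F(); d=(RE.T@(np.array(manip.state()["tool_pos"])-[cx,cy,.014])-HOME)*1000
    print(round(manip.state()["clock"],1),"c",c,"d",d.round(2),"F",f.round(2)); return d,f
go()
c[1]=-1.5; d,f0=go()
while c[1]<3:
    c[1]+=.5; d,f=go()
    if f[1]<f0[1]-3.5 : break
c[0]+=.8; d,f0=go()
while c[0]<3:
    c[0]+=.5; d,f=go()
    if f[0]<f0[0]-3.5: break
E
```

```text
20.2 c [-4.  -4.  -1.1] d [-2.06 -4.48  0.03] F [4.08 3.77 1.38]
20.9 c [-4.  -1.5 -1.1] d [-1.57 -2.44  0.1 ] F [5.15 2.29 0.17]
21.3 c [-4.  -1.  -1.1] d [-1.55 -2.08  0.09] F [4.94 1.95 0.62]
21.8 c [-4.  -0.5 -1.1] d [-1.59 -1.62  0.1 ] F [ 5.38  1.61 -0.41]
22.2 c [-4.   0.  -1.1] d [-1.6  -1.14  0.08] F [ 5.56  1.46 -0.12]
22.6 c [-4.   0.5 -1.1] d [-1.59 -0.66  0.13] F [ 5.38  1.52 -0.1 ]
23.1 c [-4.   1.  -1.1] d [-1.65 -0.16  0.08] F [5.33 1.58 0.47]
23.6 c [-4.   1.5 -1.1] d [-1.66  0.33  0.1 ] F [4.8  1.22 0.11]
24.0 c [-4.   2.  -1.1] d [-1.67  0.71  0.12] F [5.17 0.84 0.28]
24.4 c [-4.   2.5 -1.1] d [-1.72  0.76  0.08] F [ 5.34 -0.91 -0.15]
24.9 c [-4.   3.  -1.1] d [-1.69  0.82  0.16] F [ 5.16 -2.05 -0.67]
25.4 c [-3.2  3.  -1.1] d [-1.64  0.87  0.09] F [ 3.3  -5.37  1.67]
25.8 c [-2.7  3.  -1.1] d [-1.62  0.85  0.08] F [ 2.25 -5.39  2.54]
26.2 c [-2.2  3.  -1.1] d [-1.56  0.88  0.04] F [ 0.7  -4.85  4.4 ]
26.7 c [-1.7  3.  -1.1] d [-1.53  0.88  0.01] F [-0.19 -5.5   4.63]
27.1 c [-1.2  3.  -1.1] d [-1.51  0.89  0.  ] F [-1.42 -5.58  5.75]
```

The short leg is felt at y = 0.8. The reading in x is ambiguous (long leg or friction), so I'll ease off the downward push, look, and measure the gap.

```bash
cat >> h.py <<'E'
def F():
    a=[]
    for _ in range(4): manip.dwell(.05); a.append(manip.state()["contact_force"])
    return RE.T@np.mean(a,0)
def go(c):
    manip.move_linear(e2w(c),rate=.01); f=F(); d=(RE.T@(np.array(manip.state()["tool_pos"])-[cx,cy,.014])-HOME)*1000
    print(round(manip.state()["clock"],1),"c",c,"d",d.round(2),"F",f.round(2)); return d,f
E
python3 - <<'E'
from h import *
go([-1.2,2.2,-.4])
c=cap("wrist");P=cloud(c); E=(P-[cx,cy,.014])@RE*1000
cv2.imwrite("pics/home.png",cv2.resize(c["image"][120:270,180:350],None,fx=4,fy=4))
z=E[...,2]; g=cv2.cvtColor(c["image"],cv2.COLOR_BGR2GRAY)
for v in range(180,235,8):
    row=E[v]; top=np.flatnonzero((abs(row[:,2]-30)<3)&(row[:,1]>-35)&(row[:,0]>-70)&(row[:,0]<15))
    leg=np.flatnonzero((abs(row[:,2]-9)<1.8)&(row[:,0]>-4)&(row[:,0]<18))
    if len(top) and len(leg): print(v,"house x",row[top[0],0].round(2),row[top[-1],0].round(2),"px",top[0],top[-1],"leg x",row[leg[0],0].round(2),row[leg[-1],0].round(2),"px",leg[0],leg[-1])
E
```

```text
27.6 c [-1.2, 2.2, -0.4] d [-1.5   0.93  0.02] F [-1.69 -6.01  3.84]
188 house x -50.8 -1.13 px 190 316 leg x 3.35 14.96 px 317 342
196 house x -50.44 -1.22 px 191 315 leg x 3.28 15.01 px 316 341
204 house x -50.87 -0.91 px 191 315 leg x 3.24 14.55 px 316 340
212 house x -50.64 -0.94 px 192 315 leg x 3.55 15.08 px 316 340
220 house x -50.71 -1.23 px 192 314 leg x 3.39 14.62 px 315 339
228 house x -50.4 -0.88 px 193 314 leg x 3.74 14.42 px 315 338
```

View pics/home.png

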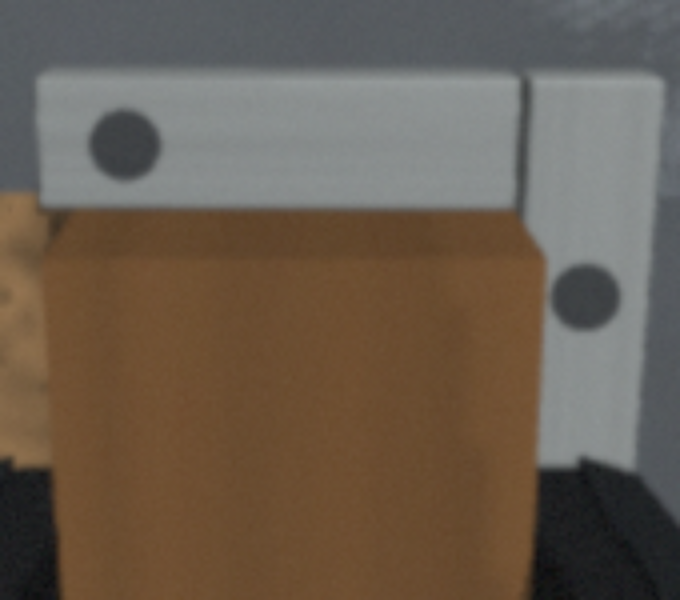

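The foot bears on the stop with no gap at row ~208. The long leg still seems about 1 mm away, foot corner at column 519 against leg face at 527. I'll lighten the y and z push and then move x.

```bash
python3 - <<'E'
from h import *
go([-1.2,0.8,.3]); go([-1.2,0,.8])
x=-1.2
while x<3:
    x+=.5; d,f=go([x,0,.8])
    if f[0]<-8: break
E
```

```text
28.2 c [-1.2, 0.8, 0.3] d [-1.51  0.89  0.05] F [-0.17 -2.87  1.42]
28.6 c [-1.2, 0, 0.8] d [-1.49  0.75  0.27] F [ 1.63  1.37 -2.94]
29.1 c [-0.7, 0, 0.8] d [-0.83  0.62  0.7 ] F [ 1.08  4.71 -2.04]
29.5 c [-0.19999999999999996, 0, 0.8] d [-0.79  0.63  0.66] F [-0.32  4.98 -0.37]
30.0 c [0.30000000000000004, 0, 0.8] d [-0.79  0.65  0.59] F [-0.99  5.68  0.33]
30.4 c [0.8, 0, 0.8] d [-0.73  0.67  0.56] F [-2.59  5.34  0.49]
30.9 c [1.3, 0, 0.8] d [-0.71  0.68  0.49] F [-3.91  5.08  1.51]
31.3 c [1.8, 0, 0.8] d [-0.68  0.71  0.45] F [-5.02  4.96  2.93]
31.8 c [2.3, 0, 0.8] d [-0.64  0.75  0.41] F [-6.56  4.53  3.8 ]
32.2 c [2.8, 0, 0.8] d [-0.63  0.74  0.35] F [-7.65  4.66  4.21]
32.7 c [3.3, 0, 0.8] d [-0.62  0.76  0.28] F [-8.8   4.18  5.09]
```

x jumped 0.7 mm and is now firmly stopped, which is the long leg. I'll reseat it gently in y and z and check the bearing on both legs.

```bash
python3 - <<'E'
from h import *
go([1.8,0,.2]);go([1.8,0.8,.0]);go([1.8,1.4,-.3])
d,f=go([1.8,2.0,-.5])
c=cap("wrist");P=cloud(c); E=(P-[cx,cy,.014])@RE*1000
hx=[];lx=[]
for v in range(185,232,3):
    row=E[v]; top=np.flatnonzero((abs(row[:,2]-30)<3)&(row[:,1]>-35)&(row[:,0]>-70)&(row[:,0]<15)); leg=np.flatnonzero((abs(row[:,2]-9)<1.8)&(row[:,0]>-4)&(row[:,0]<18))
    hx.append(row[top[[0,-1]],0]); lx.append(row[leg[-1],0])
m=(abs(E[...,2]-30)<4)&(abs(E[...,0]+25)<17)&(E[...,1]>-30)
print("house x",np.median(hx,0),"leg outer",np.median(lx),"top z",np.median(E[m][:,2]),"foot y",np.percentile(E[m][:,1],99.5))
cv2.imwrite("pics/home2.png",cv2.resize(c["image"][120:270,180:350],None,fx=4,fy=4))
E
```

```text
33.2 c [1.8, 0, 0.2] d [-0.68  0.69  0.1 ] F [-5.16  5.    3.62]
33.6 c [1.8, 0.8, 0.0] d [-0.66  0.74  0.11] F [-6.45  2.95  4.49]
34.1 c [1.8, 1.4, -0.3] d [-0.66  0.73  0.07] F [-7.28  1.39  5.28]
34.5 c [1.8, 2.0, -0.5] d [-0.66  0.77  0.06] F [-7.52 -0.19  5.7 ]
house x [-4.98249720e+01 -4.50732593e-02] leg outer 14.68108314656217 top z 30.224472589664806 foot y -0.02220134212866033
```

View pics/home2.png

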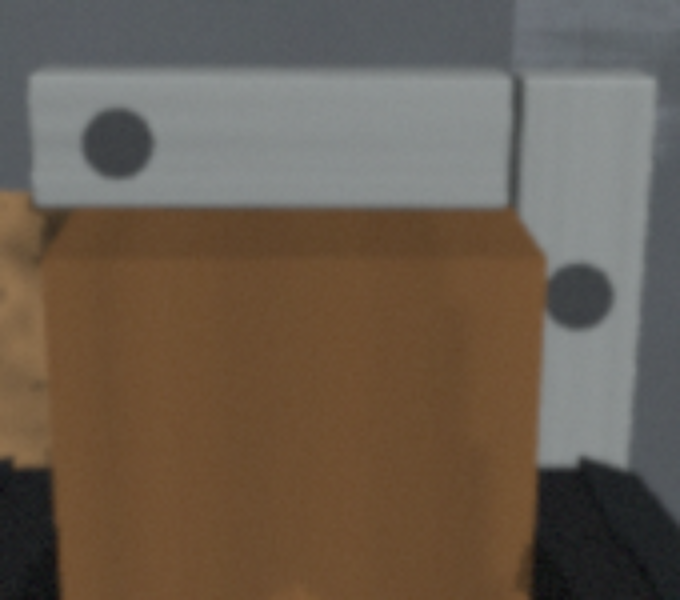

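House measures x −0.05, y −0.02 and the top is level, so it bears on both legs. I'll balance the push to light, release, lift straight up and check.

```bash
python3 - <<'E'
from h import *
go([1.0,2.2,-.2]);d,f=go([.2,2.4,.2]);manip.dwell(.3)
manip.set_gripper(.062,30);st("open")
manip.dwell(.2)
s=np.array(manip.state()["tool_pos"])
manip.move_linear(s+[0,0,.02],rate=.04);st("up")
manip.move_linear(s+[0,0,.12],rate=.12)
b=e2w([0,-20,0]); manip.move_pose([b[0],b[1]-.03,.24],down(EY+np.pi/2));manip.dwell(.2);st("look")
c=cap("wrist");P=cloud(c);E=(P-[cx,cy,.014])@RE*1000
cv2.imwrite("pics/final.png",c["image"])
m=((abs(E[...,2]-30)<4)&(abs(E[...,0]+25)<40)&(E[...,1]>-95)&(E[...,1]<10)).astype(np.uint8)
ct=max(cv2.findContours(m,0,2)[0],key=cv2.contourArea);ap=cv2.approxPolyDP(ct,4,True)[:,0]
W=(ray(c,ap,.044)-[cx,cy,.014])@RE*1000;print(W.round(1).tolist(),"z",np.median(E[m>0][:,2]))
E
```

```text
35.0 c [1.0, 2.2, -0.2] d [-0.69  0.84  0.06] F [-6.22 -1.9   3.69]
35.5 c [0.2, 2.4, 0.2] d [-0.71  0.93  0.13] F [-4.13 -4.67 -0.14]
open 36.16 d [0.81 2.43 0.55] F [-0.35  0.35 -0.26] M [-0.037  0.046  0.002] w 61.93
up 37.01 d [ 0.47  2.41 20.54] F [1.18 0.17 0.13] M [-0.025  0.082 -0.03 ] w 62.18
look 38.69 d [ -8.68 -47.86 208.36] F [0.09 0.21 1.05] M [-0.054  0.054  0.005] w 62.3
[[-0.3, -0.7, 30.0], [-49.1, -0.7, 30.0], [-49.9, -59.7, 30.0], [-25.0, -84.8, 30.0], [-0.5, -60.7, 30.0]] z 30.346169120633608
```

View pics/final.png

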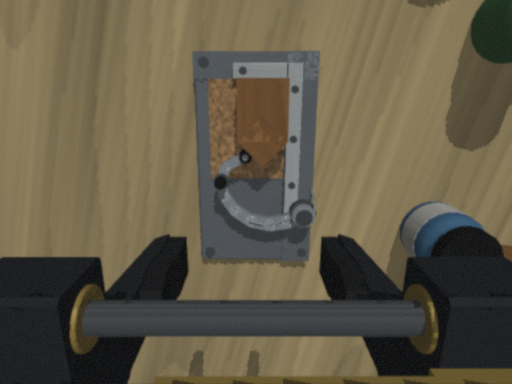

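The house sits in the corner at (262,120), flush with both legs, and the nose bears on its −x roof slope at (245,157). The fitted outline matches home to within about 1 mm. I'm handing it in.

```bash
python3 -c "
from cell import order; print(order.close_job())"
```

```text
the job is handed in; nothing more can be done
None
```

The house is clamped flat in the holder and bears on both legs, with the sprung arm's nose on its −x roof slope; I handed the job in at about 39 s on the robot's clock, and no verdict was returned.

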